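# Power up the test bench and hold the test button

## Robot

A 7-joint arm with a two-finger parallel gripper is mounted at the origin on the work surface. World frame = base frame: x ahead of the robot, y to its left, z up, the work surface at z = 0. Lengths are in m, angles in rad, forces in N, time in s.
With the tool pointing down it reaches from about 0.425 to 0.825 m from the base axis. Payload 3.6 kg.
Tool frame: the origin (TCP) lies on the mounting face of the last link; the fingertips stand 173 mm ahead of it and the grasp point (between the pads) lies 155 mm ahead of it (hold_point_z is the distance from the TCP to the grasp point, in m); z points along the fingers, y is the line along which they close (so a half turn about z gives the same grasp; the last joint's range is limited). The gripper opens to 85 mm and grips with 20 to 120 N. Pads are 22 mm wide; open, the fingers measure 114 mm over their backs; the gripper's body (76 mm by 85 mm) begins 54 mm behind the grasp point. The pads swing forward as they close: fully open they stand 13 mm farther back than shut.
Start: joints at [-1.173, 0.615, -0.013, 1.423, 0.008, 1.103, -0.04], TCP at [0.268, 0.592, 0.405] pointing down, gripper open.
Joint ranges: [-3.12, 3.12], [-0.3, 2.06], [-1.34, 1.32], [0.26, 2.42], [-1.36, 4.5], [0.01, 1.98], [-2.84, 2.84]. Speed limits (rad/s): [2.79, 2.79, 3.14, 3.14, 3.14, 3.14, 3.14].

## Interface

Orientations are given as a rotation vector (axis times angle).
In Python, from workcell import * gives the robot as it stands.
- The arm moves only by the tool send_rows, never from a script. Its argument "plan" is a list of rows, each a list of 2 entries, a list of its own where there are three numbers: the shift along the tool's x, y, z in cm, then the turn about the tool's z in degrees. A call has 1 to 20 rows; each row is the pose to reach, as a shift and turn from the pose commanded when the call began, along the tool's axes at that moment; what a row does not reach only later rows make up. A row lasts 1/12 s, in which the tool goes at most 41.7 mm and 7.16 degrees, less where a joint would pass 70% of its speed; a pose out of reach is approached as far as the arm can. A call with a gripper value outside its range is refused whole. "grip" is the closure, from -1 (fully open) to 1 (shut), so that 0 is half open, set as the call begins (left out, the last holds). The fingers move at their own pace and stop on an object; the grip force is fixed at half the most. Time passes only in rows, so rows that repeat a pose let the fingers close. It gives the time, the measured TCP pose, the force, the opening and the grip force at its end, in the units of the state.
- get_state(): the state, without advancing time (a new reading comes with each control period).
- read_camera(name): name is "scene" or "top" or "wrist"; returns a dict with "pixels" (420x560x3 uint8, red, green, blue), "range_z" (420x560 float32, m along the optical axis (not along the pixel's ray), 0 where there is no reading), "fx", "fy", "cx", "cy" (pixels), "rvec" (rotation vector, rad) and "tvec" (3), from world to camera coordinates, as OpenCV has them; the wrist camera has in their place "mount" (4x4, takes a point from camera to tool coordinates, whose origin is the TCP and whose axes are the flange's). Camera axes: x right, y down, z forward; pixel columns grow to the right and rows downward; lengths in m; the calibration is good to about 2 mm. A picture is of the moment at which its call begins: read the wrist's pose just before it.
- hand_in(): hands the job in; it is judged then, once.
Trained networks look in the newest picture that a camera, given by its name, has taken for a name from the list of things; names that differ only in an ending like _2 or _b are one class to them, and where a whole thing is asked for, a point or a joint stands for the part that bears it (a point fixed in the world has none). Each returns a list of dicts, best first, with "conf" (0 to 1); they miss things now and then, are a little off and sometimes report something else, mostly with a low value. They report only what shows in the picture. A call takes as long as a camera call. They do not tell look-alikes from the thing itself.
- find_in(camera, label): "extent" ([left, top, right, bottom] in pixels, round what is visible of it).
- landmark_of(camera, label): "pixel" ([row, column] in pixels: a listed point, or the origin of a listed thing).
The state is a dict: "time": time; "q": joint angles; "joint_velocities": joint speeds; "joint_efforts": joint torques, N m; "tcp_pos": TCP position; "orientation": TCP orientation; "force": force on the tool from outside, world axes, zero at the start; "ft_torque": the same for the moment, N m; "width": finger opening in m; "finger_force": force on a finger pad.
Only numpy, scipy, OpenCV 4.12 (cv2) and the standard library are available. Lean on these libraries where they do the work, as an engineer would, in place of code of your own. Each camera call takes 0.05 s, during which the arm holds its last target. There are 200 camera calls.

## Task

Power up the test bench: on the switch panel press the white-barred end of the red rocker fully down, then that of the blue rocker, and leave the yellow rocker off. Then press the green button on the loose yellow hand station all the way down with the fingertips, and finish while still holding it down. Do not lift, shove or tip the hand station, and leave the multimeter, the I/O module, the screwdriver and the parts tray as they are.

Things in the scene. Friction and masses are not known exactly. Their poses are not given: they have to be found in the camera images.
- panel: Grey switch panel fixed to the bench, 120 (x) by 280 (y) by 40 mm high; origin at the centre of its underside, z up. Three rocker switches in a row along its y, 85 mm apart, colours in any order: white housings 84 by 64 mm, tops 58 mm above the bench; rockers 60 (x) by 40 mm, hinged along panel y 63 mm above the bench. The white-barred ON end is the +x end, away from the robot.
- red (a joint): Rocker of the red switch, to be switched on first. 0 = off (white-barred end up), 0.30 rad = fully on (white-barred end down against its stop). It starts off, somewhere between 0 and 0.04, and stays where it is left (friction only, about 3 N at the white bar); it counts as on from 0.24.
- blue (a joint): Rocker of the blue switch, to be switched on second. 0 = off (white-barred end up), 0.30 rad = fully on (white-barred end down against its stop). It starts off, somewhere between 0 and 0.04, and stays where it is left (friction only, about 3 N at the white bar); it counts as on from 0.24.
- yellow (a joint): Rocker of the yellow switch, to be left off. 0 = off (white-barred end up), 0.30 rad = fully on (white-barred end down against its stop). It starts off, somewhere between 0 and 0.04, and stays where it is left (friction only, about 3 N at the white bar); it counts as on from 0.24.
- red_on (a point): Middle of the top face of the white-barred (ON) end of the red rocker, on the moving paddle, 20 mm from its hinge line: the place to press straight down. About 73 mm above the bench when off, about 67 mm when on.
- blue_on (a point): Middle of the top face of the white-barred (ON) end of the blue rocker, on the moving paddle, 20 mm from its hinge line: the place to press straight down. About 73 mm above the bench when off, about 67 mm when on.
- yellow_on (a point): Middle of the top face of the white-barred (ON) end of the yellow rocker, on the moving paddle, 20 mm from its hinge line: the place to press straight down. About 73 mm above the bench when off, about 67 mm when on. Not to be pressed.
- station: Loose yellow hand station on rubber feet, 70 (x) by 130 (y) by 45 mm high, about 0.7 kg, with a black face and the green button in the middle of its top (grey collar 56 mm wide, 12 mm high); origin at the centre of its underside, z up. It stands free on the bench, to be pressed but not moved.
- green (a joint): Green push button of the hand station: travel in m, 0 = up, 0.008 = fully down. It springs back when let go; about 2 N starts it and 6 N takes it fully down; it counts as held down from 0.006.
- green_top (a point): Centre of the flat top of the green button (40 mm wide), moving with it; 69 mm above the bench when up, 61 mm when fully down.
- meter: Bystander: loose orange multimeter lying beyond the hand station, 140 by 72 by 38 mm high; origin at the centre of its underside.
- module: Bystander: loose white I/O module standing beyond the panel, 55 by 40 by 76 mm high; origin at the centre of its underside.
- driver: Bystander: loose white electric screwdriver lying beyond the panel, 190 mm long along its x axis, 36 mm thick; origin on the bench under the middle of its length.
- tray: Bystander: loose blue parts tray between the robot and the panel, 60 by 100 by 28 mm high; origin at the centre of its underside.
Not all that is in view belongs to the job. Of the things that look like the station, take the one that is farthest from the robot's base at the start.

How it is judged:
On the way, in this order (a step that is already met when the one before it is completed fails the run):
1. the red rocker is fully on (value of joint red above 0.24 rad), for 0.2 s.
2. then the blue rocker is fully on too (value of joint each of red, blue above 0.24 rad), for 0.2 s.
3. then the green button is pressed down by the fingers (all of step 2 and value of joint green above 0.006 m and contact force between the fingers and station above 2 N), for 0.3 s.
At the end, for the whole second after the job is handed in: Red and blue rockers on (at least 0.24 of 0.30 rad), yellow off (under 0.1), the green button held down (at least 6 of 8 mm) by the fingers with more than 2 N, the hand station flat on the bench within 20 mm of where it stood (all of step 3 and value of joint yellow below 0.1 rad and distance of station from where it was at the start of the episode below 0.02 m and angle between station's own z axis and vertical below 0.1 rad); the arm keeps its last pose, push and grip.
It fails at once if the blue rocker is switched while red is not on (value of joint blue above 0.15 rad and value of joint red below 0.24 rad).
It fails at once if the green button is pressed before both rockers are on (value of joint green above 0.004 m and not (value of joint each of red, blue above 0.24 rad)).
It fails at once if the yellow rocker is pressed (value of joint yellow above 0.15 rad).
It fails at once if the hand station is lifted, shoved more than 20 mm or tipped (distance of station from where it was at the start of the episode above 0.02 m or height (world z) of station above 0.008 m or angle between station's own z axis and vertical above 0.15 rad).
It fails at once if the multimeter, I/O module, screwdriver or parts tray is lifted, moved more than 15 mm or tipped (distance of any of meter, module, driver, tray from where it was at the start of the episode above 0.015 m or angle between any of meter, module, driver, tray's own z axis and vertical above 0.2 rad).
It also fails if it takes over 45 s, if anything falls off the work surface, if the arm or the gripper's body presses on something with over 40 N, if the wrist force passes 120 N, or if a joint passes its speed limit or range.

## Working session

There is one attempt and no reset: what is moved stays moved. The work goes in short steps, Python scripts to look and compute and a tool call to move; the robot and the scene stay as the last step left them, time stands still between calls to the robot, and variables do not carry over. Pictures are saved under pics/ and viewed, at most 10 in all, crops included, and the job is handed in when it is done.

Besides the shell and the picture viewer there is one more tool, called in YAML: its name, and indented under it one key for each argument. send_rows: Moves the arm, as the interface text tells. Its arguments: {"type":"object","properties":{"plan":{"type":"array"},"grip":{"type":"number"}},"required":["plan"]}

```bash
mkdir -p pics; cat > h.py <<'E'
from workcell import *
import numpy as np, cv2
from scipy.spatial.transform import Rotation as R
def world(c,r,col,st=None,z=None):
    """pixel -> world, by depth (or by the plane of height z)"""
    if "rvec" in c:
        Rm=R.from_rotvec(np.ravel(c["rvec"])).as_matrix().T; o=-Rm@np.ravel(c["tvec"])
    else:
        T=np.eye(4);T[:3,:3]=R.from_rotvec(st["orientation"]).as_matrix();T[:3,3]=st["tcp_pos"]
        M=T@np.array(c["mount"]); Rm=M[:3,:3]; o=M[:3,3]
    ray=Rm@np.array([(col-c["cx"])/c["fx"],(r-c["cy"])/c["fy"],1.])
    if z is None:
        a=c["range_z"][int(r)-2:int(r)+3,int(col)-2:int(col)+3]; a=a[a>0]
        s=np.median(a) if a.size else np.nan
    else: s=(z-o[2])/ray[2]
    return o+ray*s
E
python3 - <<'E'
from h import *
np.set_printoptions(precision=3,suppress=True)
st=get_state(); print(st["tcp_pos"],st["orientation"],st["time"],st["width"]); print(R.from_rotvec(st["orientation"]).as_matrix())
for n in ["scene","top"]:
    c=read_camera(n); cv2.imwrite(f"pics/{n}0.png",c["pixels"][:,:,::-1])
    for l in ["red_on","blue_on","yellow_on","green_top","station","meter","module","driver","tray","panel"]:
        for d in landmark_of(n,l)[:3]:
            r,k=d["pixel"]; print(n,l,round(d["conf"],2),np.round([r,k]),world(c,r,k))
E
```

```text
[0.268 0.592 0.404] [-0.662 -3.071  0.004] 0.0 0.08527872959067441
[[-0.911  0.412 -0.001]
 [ 0.412  0.911 -0.002]
 [-0.    -0.003 -1.   ]]
scene red_on 0.81 [266. 291.] [0.575 0.126 0.067]
scene blue_on 0.63 [288. 348.] [0.517 0.271 0.069]
scene blue_on 0.52 [262. 289.] [0.574 0.116 0.072]
scene yellow_on 0.79 [277. 319.] [0.548 0.201 0.07 ]
scene green_top 0.67 [165. 278.] [ 0.313 -0.228  0.068]
scene green_top 0.63 [185. 241.] [ 0.467 -0.223  0.066]
scene green_top 0.56 [136. 273.] [ 0.204 -0.38   0.065]
scene station 0.84 [180. 276.] [ 0.35  -0.194  0.045]
scene station 0.73 [208. 239.] [ 0.516 -0.173  0.033]
scene station 0.67 [152. 271.] [ 0.239 -0.351  0.023]
scene meter 0.84 [221. 207.] [ 0.626 -0.188  0.033]
scene meter 0.63 [187. 240.] [ 0.48  -0.216  0.068]
scene module 0.82 [308. 266.] [0.691 0.167 0.035]
scene driver 0.61 [334. 319.] [0.642 0.3   0.027]
scene driver 0.19 [307. 265.] [0.695 0.166 0.04 ]
scene tray 0.69 [268. 363.] [0.392 0.222 0.006]
scene panel 0.55 [290. 320.] [0.563 0.222 0.051]
top blue_on 0.55 [177. 133.] [0.524 0.281 0.073]
top yellow_on 0.93 [170. 174.] [0.541 0.192 0.072]
top green_top 0.76 [331. 428.] [ 0.207 -0.37   0.067]
top green_top 0.74 [274. 356.] [ 0.322 -0.216  0.068]
top green_top 0.54 [203. 355.] [ 0.478 -0.214  0.068]
top station 0.72 [275. 352.] [ 0.321 -0.208  0.067]
top station 0.66 [325. 414.] [ 0.216 -0.345  0.055]
top station 0.61 [181. 179.] [0.518 0.179 0.068]
top meter 0.69 [153. 348.] [ 0.602 -0.204  0.034]
top module 0.8 [129. 205.] [0.646 0.131 0.051]
top driver 0.84 [140. 143.] [0.623 0.281 0.034]
top tray 0.86 [239. 165.] [0.39  0.219 0.012]
top panel 0.67 [182. 180.] [0.516 0.177 0.067]
top panel 0.25 [142. 144.] [0.618 0.279 0.031]
```

View pics/top0.png

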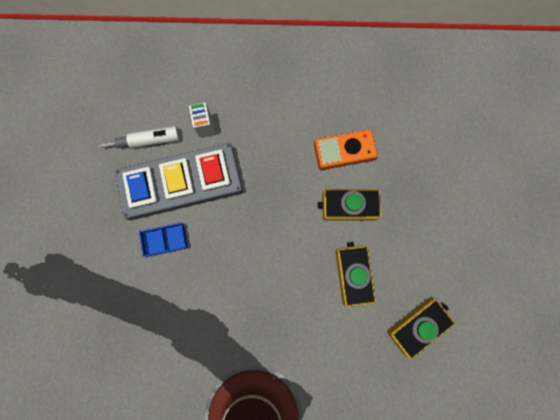

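View pics/scene0.png

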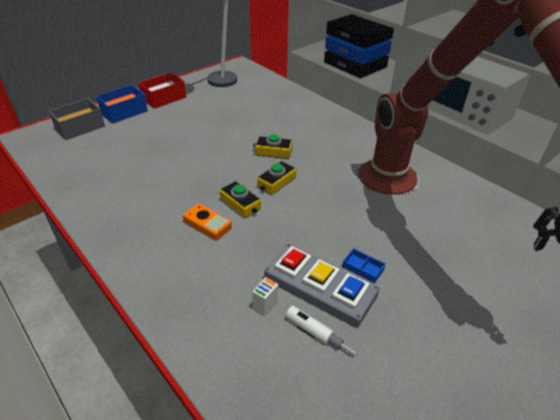

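The top view shows the panel with rockers blue (187,137), yellow (178,174) and red (168,211), white bars at the upper (+x) end. There are three station look-alikes: (203,355), (276,357) and (330,427). Their ranges are about 0.52, 0.39 and 0.42 m, so I take the one at (203,355), next to the multimeter, which fits the description.

```bash
cat >> h.py <<'E'
def blob(c,col,near,lo=40,hi=3000):
    hsv=cv2.cvtColor(c["pixels"],cv2.COLOR_RGB2HSV)
    rng={"red":[((0,150,70),(8,255,255)),((172,150,70),(180,255,255))],"yellow":[((18,120,90),(32,255,255))],
         "blue":[((105,140,60),(125,255,255))],"green":[((50,120,50),(85,255,255))]}[col]
    m=sum(cv2.inRange(hsv,*r) for r in rng).clip(0,255).astype(np.uint8)
    n,_,s,ce=cv2.connectedComponentsWithStats(m)
    k=[i for i in range(1,n) if lo<s[i,4]<hi]
    i=min(k,key=lambda i:np.hypot(*(ce[i]-np.array(near)[::-1])))
    return ce[i][::-1],s[i]
def tool(st,p,fz):
    """shift in cm along tool axes bringing the fingertips (173 mm) from here to p (tips at height fz)"""
    Rm=R.from_rotvec(st["orientation"]).as_matrix()
    return Rm.T@(np.array([p[0],p[1],fz+.173])-st["tcp_pos"])*100
E
python3 - <<'E'
from h import *
np.set_printoptions(precision=3,suppress=True)
c=read_camera("top"); st=get_state(); P={}
for l,near,z in [("blue",(187,137),.067),("yellow",(178,174),.067),("red",(168,211),.067),("green",(203,355),.069)]:
    p,s=blob(c,l,near); P[l]=world(c,*p,z=z); print(l,p,s,world(c,*p),P[l])
y=P["blue"]-P["red"]; y/=np.hypot(*y[:2]); print("pitch",np.hypot(*(P["blue"]-P["red"])[:2]),"y axis",y, np.degrees(np.arctan2(y[1],y[0])))
x=np.array([y[1],-y[0],0])
for l in ["red","blue"]:
    p=P[l]+.02*x; print(l,"on",p,tool(st,p,.16))
print(np.hypot(*P["green"][:2]))
cv2.imwrite("pics/st.png",cv2.resize(c["pixels"][120:370,290:480,::-1],None,fx=2.4,fy=2.4,interpolation=cv2.INTER_CUBIC))
E
```

```text
blue [187.336 137.957] [127 172  22  29 420] [0.5  0.27 0.07] [0.501 0.271 0.067]
yellow [177.958 174.552] [163 163  23  30 455] [0.524 0.19  0.069] [0.524 0.19  0.067]
red [169.356 211.511] [200 155  23  29 438] [0.546 0.108 0.069] [0.546 0.108 0.067]
green [201.803 353.821] [346 194  17  17 229] [ 0.481 -0.212  0.068] [ 0.48  -0.212  0.069]
pitch 0.16908044568887878 y axis [-0.269  0.963  0.   ] 105.62373882221353
red on [0.566 0.113 0.067] [-46.864 -31.344   7.17 ]
blue on [0.52  0.276 0.067] [-36.004 -18.384   7.17 ]
0.5249826369423563
```

View pics/st.png

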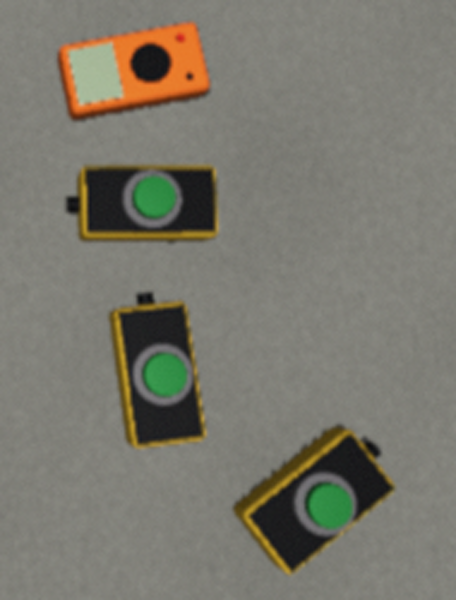

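The crop shows the chosen station (upper one, button at about (197,155) in the crop, just below the orange meter). The other two are nearer the robot. The rocker pitch comes out at 169 mm over two spacings against the nominal 170. I now move above red with the fingers shut.

send_rows:
  plan:
    - [[-46.9,-31.3,7.2],-40]
    - [[-46.9,-31.3,7.2],-40]
    - [[-46.9,-31.3,7.2],-40]
    - [[-46.9,-31.3,7.2],-40]
    - [[-46.9,-31.3,7.2],-40]
    - [[-46.9,-31.3,7.2],-40]
    - [[-46.9,-31.3,7.2],-40]
    - [[-46.9,-31.3,7.2],-40]
    - [[-46.9,-31.3,7.2],-40]
    - [[-46.9,-31.3,7.2],-40]
    - [[-46.9,-31.3,7.2],-40]
    - [[-46.9,-31.3,7.2],-40]
    - [[-46.9,-31.3,7.2],-40]
    - [[-46.9,-31.3,7.2],-40]
    - [[-46.9,-31.3,7.2],-40]
    - [[-46.9,-31.3,7.2],-40]
    - [[-46.9,-31.3,7.2],-40]
    - [[-46.9,-31.3,7.2],-40]
  grip: 1

```text
time: 2.65
tcp_pos: [0.5656, 0.1156, 0.333]
orientation: [-0.433, 3.112, 0.002]
force: [-0.1, -0.3, -0.5]
width: 0.0003
finger_force: 0.0
```

```bash
python3 - <<'E'
from h import *
np.set_printoptions(precision=3,suppress=True)
st=get_state(); c=read_camera("wrist"); print(st["tcp_pos"],st["width"],st["force"],st["time"]); print(R.from_rotvec(st["orientation"]).as_matrix())
for l in ["red_on","blue_on","yellow_on"]:
    for d in landmark_of("wrist",l)[:2]:
        r,k=d["pixel"]; print(l,round(d["conf"],2),np.round([r,k]),world(c,r,k,st),world(c,r,k,st,.073))
cv2.imwrite("pics/w1.png",c["pixels"][:,:,::-1])
print(tool(st,[.566,.113],.08))
E
```

```text
[0.566 0.116 0.333] 0.00029802849271740246 [-0.149 -0.283 -0.49 ] 2.65
[[-0.962 -0.273 -0.   ]
 [-0.273  0.962  0.001]
 [-0.     0.001 -1.   ]]
red_on 0.94 [215. 280.] [0.57  0.115 0.073] [0.57  0.115 0.073]
blue_on 0.83 [218. 509.] [0.525 0.281 0.072] [0.525 0.28  0.073]
yellow_on 0.86 [217. 393.] [0.548 0.196 0.073] [0.548 0.196 0.073]
[ 0.033 -0.276  7.999]
```

View pics/w1.png

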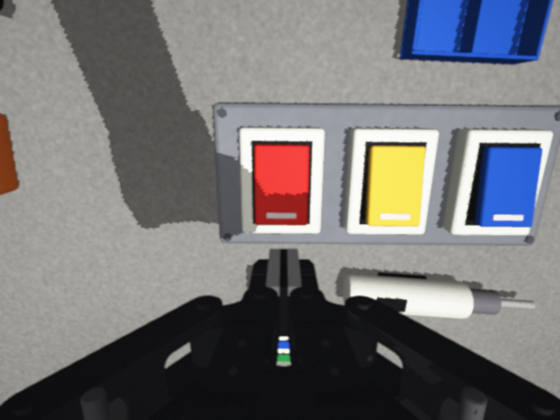

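The wrist view shows the red rocker with its bar at (215,280), yellow at (217,393) and blue at (218,509). These agree with the top view to 5 mm. I press red.

send_rows:
  plan:
    - [[-0.3,-0.2,4.0],0]
    - [[-0.3,-0.2,7.5],0]
    - [[-0.3,-0.2,8.5],0]
    - [[-0.3,-0.2,8.9],0]
    - [[-0.3,-0.2,9.2],0]
    - [[-0.3,-0.2,9.4],0]
    - [[-0.3,-0.2,9.5],0]
    - [[-0.3,-0.2,9.5],0]
    - [[-0.3,-0.2,9.5],0]

```text
time: 3.6
tcp_pos: [0.5689, 0.1129, 0.2414]
orientation: [0.428, -3.112, 0.001]
force: [-5.8, -1.4, 12.2]
width: 0.0
finger_force: 6.1
```

send_rows:
  plan:
    - [[0,0,0.3],0]
    - [[0,0,0.5],0]
    - [[0,0,0.5],0]
    - [[0,0,0.5],0]

```text
time: 3.93
tcp_pos: [0.5688, 0.1131, 0.2408]
orientation: [-0.428, 3.112, -0.002]
force: [-13.9, -2.8, 39.4]
width: 0.0003
finger_force: 18.3
```

send_rows:
  plan:
    - [[0,0,-4.0],0]
    - [[0,0,-8.0],0]
    - [[0,3.0,-9.5],0]
    - [[0,7.0,-9.5],0]
    - [[0,11.0,-9.5],0]
    - [[0,15.0,-9.5],0]
    - [[0,17.1,-9.5],0]
    - [[0,17.1,-9.5],0]
    - [[0,17.1,-9.5],0]
    - [[0,17.1,-9.5],0]

```text
time: 4.77
tcp_pos: [0.524, 0.2763, 0.3288]
orientation: [-0.426, 3.111, -0.001]
force: [-0.2, -0.7, 1.3]
width: -0.0002
finger_force: 0.0
```

```bash
python3 - <<'E'
from h import *
np.set_printoptions(precision=3,suppress=True)
st=get_state(); c=read_camera("wrist"); print(st["tcp_pos"],st["width"],st["force"],st["time"])
for l in ["red_on","blue_on","yellow_on"]:
    for d in landmark_of("wrist",l)[:2]:
        r,k=d["pixel"]; p=world(c,r,k,st); print(l,round(d["conf"],2),np.round([r,k]),p,tool(st,p,.063))
cv2.imwrite("pics/w2.png",c["pixels"][:,:,::-1])
E
```

```text
[0.524 0.276 0.329] -0.00019141036793709462 [-0.193 -0.694  1.257] 4.7667
red_on 0.71 [211.  62.] [0.57  0.117 0.067] [ -0.151 -16.561   9.299]
blue_on 0.77 [218. 289.] [0.528 0.282 0.072] [-0.547  0.436  9.281]
blue_on 0.58 [ 16. 263.] [0.395 0.225 0.023] [13.841 -1.474  9.255]
yellow_on 0.87 [213. 169.] [0.548 0.196 0.072] [-0.145 -8.374  9.29 ]
```

View pics/w2.png

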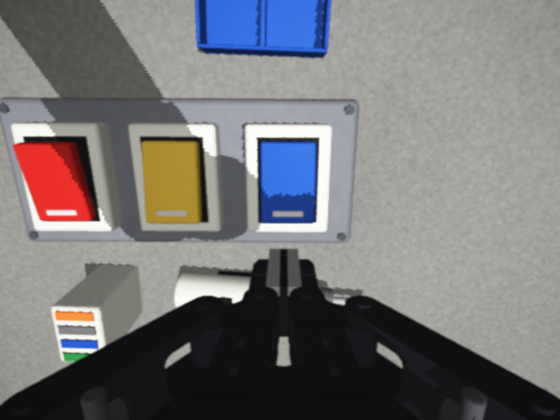

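Red is down: its bar reads 67 mm. Blue's bar is at about (214,288), so I go 2 mm along −x and 4 mm along +y and press.

send_rows:
  plan:
    - [[-0.2,0.4,4.0],0]
    - [[-0.2,0.4,7.0],0]
    - [[-0.2,0.4,8.0],0]
    - [[-0.2,0.4,8.4],0]
    - [[-0.2,0.4,8.8],0]
    - [[-0.2,0.4,9.1],0]
    - [[-0.2,0.4,9.3],0]
    - [[-0.2,0.4,9.4],0]
    - [[-0.2,0.4,9.4],0]
    - [[-0.2,0.4,9.4],0]

```text
time: 5.8
tcp_pos: [0.5241, 0.2805, 0.2408]
orientation: [-0.426, 3.112, -0.004]
force: [-8.7, -7.0, 32.2]
width: -0.0003
finger_force: 15.3
```

send_rows:
  plan:
    - [[0,0,-4.0],0]
    - [[0,0,-8.0],0]
    - [[1.0,-2.8,-9.5],0]
    - [[17.7,-46.2,-9.5],0]
    - [[17.7,-46.2,-9.5],0]
    - [[17.7,-46.2,-9.5],0]
    - [[17.7,-46.2,-9.5],0]
    - [[17.7,-46.2,-9.5],0]
    - [[17.7,-46.2,-9.5],0]
    - [[17.7,-46.2,-9.5],0]
    - [[17.7,-46.2,-9.5],0]
    - [[17.7,-46.2,-9.5],0]
    - [[17.7,-46.2,-9.5],0]
    - [[17.7,-46.2,-9.5],0]
    - [[17.7,-46.2,-9.5],0]
    - [[17.7,-46.2,-9.5],0]
    - [[17.7,-46.2,-9.5],0]
    - [[17.7,-46.2,-9.5],0]
    - [[17.7,-46.2,-9.5],0]

```text
time: 7.38
tcp_pos: [0.4792, -0.2087, 0.3292]
orientation: [-0.434, 3.11, 0.001]
force: [0.5, 0.8, 0.2]
width: 0.0004
finger_force: 0.0
```

```bash
python3 - <<'E'
from h import *
np.set_printoptions(precision=3,suppress=True)
st=get_state(); c=read_camera("wrist"); print(st["tcp_pos"],st["width"],st["force"],st["time"])
for d in landmark_of("wrist","green_top")[:3]:
    r,k=d["pixel"]; p=world(c,r,k,st); print(round(d["conf"],2),np.round([r,k]),p,tool(st,p,.061))
p,s=blob(c,"green",(215,285),300,20000); q=world(c,*p,st=st,z=.069); print(p,s,q,tool(st,q,.061))
t=read_camera("top")
for l in ["red_on","blue_on","yellow_on"]:
    for d in landmark_of("top",l)[:1]:
        r,k=d["pixel"]; print(l,round(d["conf"],2),[r,k],world(t,r,k))
w=np.vstack([c["pixels"],t["pixels"]])[:,:,::-1]
cv2.imwrite("pics/w3.png",cv2.resize(np.hstack([c["pixels"],t["pixels"]])[:,:,::-1],(800,300),interpolation=cv2.INTER_AREA))
E
```

```text
[ 0.479 -0.209  0.329] 0.00035487572302022246 [0.531 0.826 0.206] 7.3833
0.75 [209. 276.] [ 0.48  -0.214  0.068] [ 0.051 -0.497  9.525]
[208.163 277.357] [ 252  183   52   51 2037] [ 0.479 -0.213  0.069] [ 0.144 -0.395  9.525]
red_on 0.64 [159.0, 210.7] [0.57  0.111 0.067]
blue_on 0.89 [176.7, 136.2] [0.525 0.277 0.066]
yellow_on 0.8 [169.2, 172.6] [0.543 0.195 0.072]
```

View pics/w3.png

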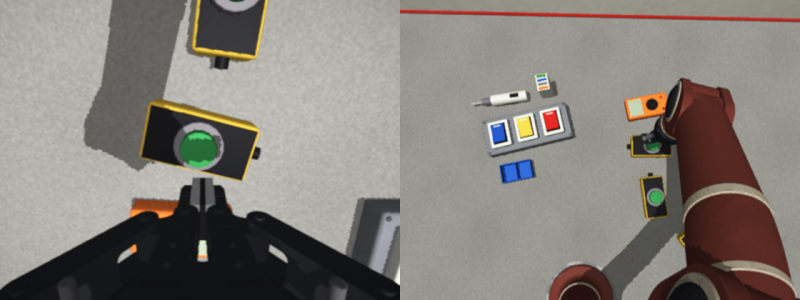

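Red and blue both read as down (67 and 66 mm) and yellow as up (72 mm). The green button is under the fingers at wrist pixel (208,277), so I press it.

send_rows:
  plan:
    - [[0.1,-0.4,4.0],0]
    - [[0.1,-0.4,7.0],0]
    - [[0.1,-0.4,8.2],0]
    - [[0.1,-0.4,8.6],0]
    - [[0.1,-0.4,9.0],0]
    - [[0.1,-0.4,9.3],0]
    - [[0.1,-0.4,9.5],0]
    - [[0.1,-0.4,9.6],0]
    - [[0.1,-0.4,9.6],0]
    - [[0.1,-0.4,9.6],0]
    - [[0.1,-0.4,9.6],0]

```text
time: 8.6
tcp_pos: [0.4783, -0.2147, 0.2345]
orientation: [0.428, -3.112, 0.0]
force: [-4.3, 2.5, 8.6]
width: 0.0001
finger_force: 4.5
```

send_rows:
  plan:
    - [[0,0,0.1],0]
    - [[0,0,0.2],0]
    - [[0,0,0.2],0]
    - [[0,0,0.2],0]
    - [[0,0,0.2],0]
    - [[0,0,0.2],0]
    - [[0,0,0.2],0]

```text
time: 9.18
tcp_pos: [0.4783, -0.2147, 0.2343]
orientation: [0.428, -3.112, 0.002]
force: [-8.1, 1.8, 22.0]
width: 0.0001
finger_force: 10.8
```

```bash
python3 - <<'E'
from h import *
np.set_printoptions(precision=3,suppress=True)
st=get_state(); print(st["tcp_pos"],st["force"],st["finger_force"],st["time"])
t=read_camera("scene")
for l in ["red_on","blue_on","yellow_on","station","green_top"]:
    for d in landmark_of("scene",l)[:2]:
        r,k=d["pixel"]; print(l,round(d["conf"],2),np.round([r,k]),world(t,r,k))
cv2.imwrite("pics/s4.png",cv2.resize(t["pixels"][120:340,150:420,::-1],None,fx=2.5,fy=2.5))
E
```

```text
[ 0.478 -0.215  0.234] [-8.094  1.828 21.97 ] 10.840984652750194 9.1833
red_on 0.71 [262. 288.] [0.571 0.111 0.065]
blue_on 0.9 [289. 346.] [0.522 0.269 0.065]
yellow_on 0.87 [276. 318.] [0.55  0.2   0.072]
yellow_on 0.16 [289. 320.] [0.563 0.222 0.053]
station 0.94 [206. 239.] [ 0.514 -0.175  0.039]
station 0.82 [152. 271.] [ 0.239 -0.349  0.026]
green_top 0.54 [136. 274.] [ 0.207 -0.37   0.068]
green_top 0.53 [188. 239.] [ 0.488 -0.207  0.076]
```

View pics/s4.png

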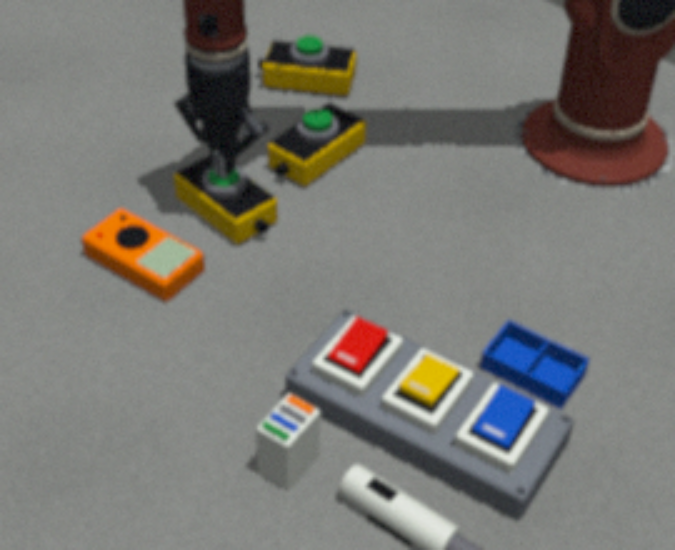

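The crop shows the fingertips pressing the right button at (180,222), with red and blue on, yellow off and the bystanders where they were. The push rose to 22 N without further travel, so the button is at its stop.

```bash
python3 -c "
from workcell import *
print(hand_in())"
```

```text
the job is handed in; nothing more can be done
None
```

The job is handed in; the hand-in gave no verdict, but in the last check the red and blue rockers were on, yellow was off, and the fingertips were holding the green button at its stop with about 22 N, with the station and bystanders apparently unmoved.

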